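# Gauge in the labeller's gap, cover held open for the fitter

### The arm

A 6-joint arm with a two-finger parallel gripper is mounted at the origin on the work surface. World frame = base frame: x ahead of the robot, y to its left, z up, the work surface at z = 0. Lengths are in m, angles in degrees, forces in N, time in s.
With the tool pointing down it reaches from about 0.375 to 0.9 m from the base axis. Payload 3.1 kg.
Tool frame: the origin (TCP) lies at the very end of the fingers, on their centre line; the grasp point (between the pads) lies 19 mm behind it (manip.hold_point_z is the z of the grasp point in the tool frame, in m); z points along the fingers, y is the line along which they close (so a half turn about z gives the same grasp; the last joint's range is limited). The gripper opens to 85 mm and grips with 20 to 120 N. Pads are 22 mm wide; open, the fingers measure 114 mm over their backs; the gripper's body (76 mm by 85 mm) begins 54 mm behind the grasp point. The pads swing forward as they close: fully open they stand 13 mm farther back than shut.
Start: joints at [-84.139, 30.224, 82.088, -0, 67.689, -10.227], TCP at [0.173, -0.6, 0.205] pointing down, gripper open.
Joint ranges: [-176.69, 176.69], [-43.24, 126.21], [12.49, 139.97], [-82, 262], [0, 151.66], [-163.58, 163.58]. Speed limits (degrees/s): [159.86, 159.86, 180, 180, 180, 180].

### API

Orientations are given as a 3x3 rotation matrix whose columns are the frame's x, y, z axes.
In Python, from rig import manip gives the robot as it stands. The module is installed in compiled form; this text tells all that it offers.
- The arm moves only by the tool send_rows, never from a script. Its argument "commands" is one flat list of numbers, 6 for each row, row after row: the shift along the tool's x, y, z scaled (see below), then the turn, a rotation vector about the tool's x, y, z scaled (see below). A call has 1 to 12 rows; each row shifts and turns the commanded pose from where the row before left it, along the tool's axes as they then stand; what a row does not reach is not made up. The controller multiplies each number of a shift by 60 cm and each number of a turn by 2 rad. A row lasts 1/12 s, in which the tool goes at most 41.7 mm and 7.16 degrees, less where a joint would pass 70% of its speed; a pose out of reach is approached as far as the arm can. A call with a number of a shift or a turn outside -1 to 1 is refused whole. A call with a gripper value outside its range is refused whole. "jaw" is the opening, from 0 (shut) to 1 (fully open), set as the call begins (left out, the last holds). The fingers move at their own pace and stop on an object; the grip force is fixed at half the most. Time passes only in rows, so rows that do not move let the fingers close. It gives the time, the measured TCP pose, the force, the opening and the grip force at its end, in the units of the state.
- manip.get_obs(): the state, without advancing time (a new reading comes with each control period).
- manip.snapshot(name): name is "scene" or "top"; returns the picture (400x640x3 uint8, red, green, blue); there is no depth.
- manip.calibration(name): a dict with "fx", "fy", "cx", "cy" (pixels), "dist" ([k1, k2, p1, p2, k3] as OpenCV has them; the pictures are not rectified), "view" (4x4, takes a point from world to camera coordinates). Camera axes: x right, y up, looking along -z (the intrinsics and any distortion apply to the point x, -y, -z); pixel columns grow to the right and rows downward; lengths in m; the calibration is good to about 2 mm. A picture is of the moment at which its call begins. calibration takes no time and is no camera call.
- manip.close_job(): hands the job in; it is judged then, once.
The state is a dict: "clock": time; "joint_pos": joint angles; "joint_vel": joint speeds; "joint_efforts": joint torques, N m; "position": TCP position; "tcp_rot": TCP orientation; "force": force on the tool from outside, world axes, zero at the start; "torque": the same for the moment, N m; "width": finger opening in m; "gripper_force": force on a finger pad.
Only numpy, scipy, OpenCV 4.12 (cv2) and the standard library are available. Lean on these libraries where they do the work, as an engineer would, in place of code of your own. Each camera call takes 0.05 s, during which the arm holds its last target. There are 200 camera calls.

### The job

The jar labeller is being reset for a new label: take the gap gauge from its white stand and set it, near the middle, into the gap between the peel bar and the rubber roller beside it, down until its flange sits flat on both, and leave it there. Then lift the labeller's clear cover and finish while still holding it open with the gripper, steady at about 60 degrees, so that the fitter can reach the clamp screws underneath; the cover falls shut if you let go. Leave the jars and the bottle where they stand.

Things in the scene. Friction and masses are not known exactly. Their poses are not given: they have to be found in the camera images.
- labeller: Table-top jar labeller, steel, 450 x 270 mm, fixed; two black rubber rollers at its front, clear cover behind. Origin: on the table right under point gap. x from front to back (away from the robot, up to 11 deg either way), y left along the gap, z up. Side cheeks at y +-127 mm rise to z 148 mm. A label reel stands on the left at x 182 to 358, y 142 to 205, top z 263 mm.
- gap (a point): Middle of the gap, level with the tops of peel bar and roller, 135 mm above the table; axes as the labeller's. The gap is 240 mm long (y), 8 mm wide (x -4 to +4 mm) and over 45 mm deep, free below. On its -x side a rubber roller, 26 mm diameter, axis 13 mm below the top; on its +x side the aluminium peel bar, upper edge rounded to 4 mm radius.
- gauge: Gap gauge, about 220 g, upright in its stand at the start. Origin: middle of its flange's underside, z up. Below: flat steel blade 5 thick (x), 50 wide (y), 37 mm deep, the last 5 mm thinned to 3. Flange 42 (x) x 60 (y) x 6 mm. On it a black grip 14 thick (x), 40 wide (y), z 6 to 52 mm. Same after a half turn. Home in the gap, its origin is level with point gap and its y lies along the gap.
- gauge_stand: White plastic block 75 (x) x 100 (y) x 50 mm high, fixed, with a slot 10 x 57 mm (along its y) through its middle, in which the gauge stands, flange on the block's top, axes as the block's. Origin: centre of the underside. It stands to the left or to the right of the labeller's front.
- cover (a joint): Angle of the labeller's clear cover in rad: 0 shut (level), grows as its front edge is lifted, stop at 1.4 (80 degrees). 250 mm wide, about 0.4 kg, no spring or stay: falls shut from any angle.
- cover_handle (a point): Middle of the cover's handle, a round steel bar 12 mm in diameter, 102 mm clear between its two arms, parallel to the gap. Cover shut: 80 mm behind the gap, 20 mm above it (and above the peel bar's flat top), 45 mm in front of the cover's front edge with open space between. 200 mm from the hinge axis; turns with the cover.
- cover_hinge (a point): Middle of the cover's hinge axis, which is parallel to the gap: 155 mm above the table, 280 mm behind the gap. At cover angle a the handle bar is 200 mm * cos(a) in front of it and 200 mm * sin(a) above it.
- jar_a: Red preserve jar with a kraft-paper top, 82 mm in diameter, 102 mm high, loose; origin at the centre of its underside. It stands at the labeller's front on the side away from the gauge stand. Leave alone.
- jar_b: Green olive jar with a kraft-paper top, 82 mm in diameter, 102 mm high, loose, to the right; origin at the centre of its underside. Leave alone.
- bottle: Olive oil bottle 64 mm in diameter, 250 mm high, loose, to the left; origin at the centre of its underside. Leave alone.
There are look-alikes about, which are no part of the job. What is shaped like the gauge but brown is not meant.

How it is judged:
By the outcome, as a careful person would: the job done as asked, in the order asked, and still so for the second after the job is handed in, while the arm keeps its last pose, push and grip.
It also fails if it takes over 54 s, if anything falls off the work surface, if the arm or the gripper's body presses on something with over 40 N, if the wrist force passes 120 N, or if a joint passes its speed limit or range.

## Working session

There is one attempt and no reset: what is moved stays moved. The work goes in short steps, Python scripts to look and compute and a tool call to move; the robot and the scene stay as the last step left them, time stands still between calls to the robot, and variables do not carry over. Pictures are saved under pics/ and viewed, at most 10 in all, crops included, and the job is handed in when it is done.

Besides the shell and the picture viewer there is one more tool, called after "Emit:" in YAML: its name, and indented under it one key for each argument. send_rows: Moves the arm, as the interface text tells. Shifts and turns lie within -1 to 1; 1 stands for 60 cm of shift or 2 rad of turn. Its arguments: {"type":"object","properties":{"commands":{"type":"array","items":{"type":"number","minimum":-1,"maximum":1}},"jaw":{"type":"number"}},"required":["commands"]}

```bash
mkdir -p pics; python3 - <<'E'
from rig import manip
import cv2,numpy as np
np.set_printoptions(precision=4,suppress=True)
for n in("scene","top"):
    cv2.imwrite(f"pics/{n}0.png",manip.snapshot(n)[:,:,::-1]); c=manip.calibration(n); print(n,c)
o=manip.get_obs();print(o,manip.hold_point_z)
E
```

```text
scene {'fx': 392.1299555059853, 'fy': 392.1299555059853, 'cx': 322.6825919809368, 'cy': 199.31117448665367, 'dist': array([-0.0411,  0.    ,  0.    ,  0.    ,  0.    ]), 'view': array([[ 0.7033,  0.7109, -0.0105, -0.4109],
       [-0.5159,  0.5204,  0.6805,  0.1807],
       [ 0.4892, -0.4731,  0.7327, -1.3908],
       [ 0.    ,  0.    ,  0.    ,  1.    ]])}
top {'fx': 510.46254596534544, 'fy': 510.46254596534544, 'cx': 317.22579629763635, 'cy': 194.06799894126746, 'dist': array([0.0311, 0.    , 0.    , 0.    , 0.    ]), 'view': array([[ 0.0132, -0.9999, -0.0051,  0.0385],
       [ 0.9839,  0.0121,  0.1785, -0.5852],
       [-0.1784, -0.0074,  0.9839, -1.3587],
       [ 0.    ,  0.    ,  0.    ,  1.    ]])}
{'clock': 0.1, 'joint_pos': array([-84.1414,  30.2759,  82.1508,  -0.0006,  67.6893, -10.2271]), 'joint_vel': array([-0.0664, -0.2039, -0.1476,  0.0059,  0.1394,  0.0466]), 'joint_efforts': array([  0.    , -44.3306, -17.8585,  -0.0001,   0.0039,  -0.    ]), 'position': array([ 0.1731, -0.5998,  0.204 ]), 'tcp_rot': array([[ 0.9608,  0.2771, -0.0002],
       [ 0.2771, -0.9608,  0.002 ],
       [ 0.0004, -0.002 , -1.    ]]), 'force': array([-0.8942,  0.4669,  0.8315]), 'torque': array([-0.0423, -0.0454, -0.027 ]), 'gripper_force': 0.0, 'width': 0.0853673164495661} -0.0187
```

View pics/scene0.png

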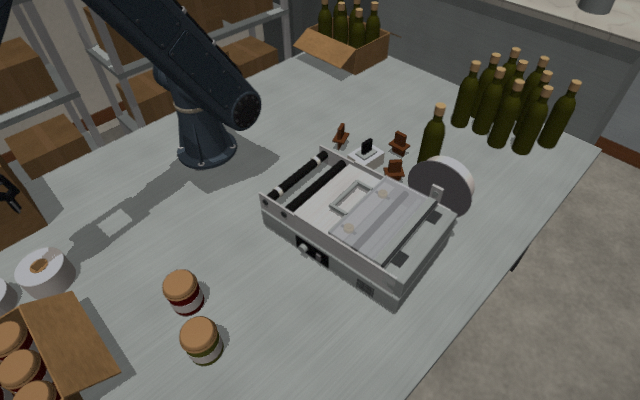

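View pics/top0.png

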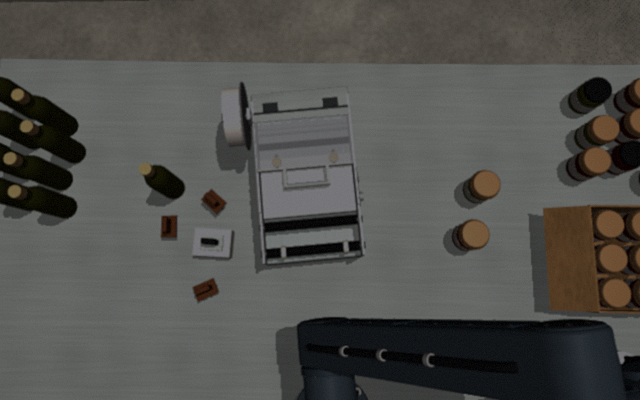

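Candidates for the gauge (top view): the black-gripped one in the white stand (210,241), and brown look-alikes at (213,201), (169,227) and (205,289). In the scene view they are at (366,147), with brown ones at (341,133), (399,142) and (394,168). By the description, the one in the white stand is the one to take. The labeller is at top (305,175), with its rear roller at (310,222) and its handle at (306,180).

```bash
cat > h.py <<'E'
import cv2,numpy as np
from rig import manip
np.set_printoptions(precision=4,suppress=True)
def ray(n,px):
    c=manip.calibration(n);K=np.array([[c['fx'],0,c['cx']],[0,c['fy'],c['cy']],[0,0,1]])
    u=cv2.undistortPoints(np.array([[px]],float),K,c['dist'])[0,0]
    R=c['view'][:3,:3];t=c['view'][:3,3];d=R.T@np.array([u[0],-u[1],-1]);return -R.T@t,d/np.linalg.norm(d)
def plane(n,px,z):
    o,d=ray(n,px);return o+d*(z-o[2])/d[2]
def tri(ps,pt):
    (a,d),(b,e)=ray("scene",ps),ray("top",pt)
    s=np.linalg.lstsq(np.c_[d,-e],b-a,rcond=None)[0];p,q=a+s[0]*d,b+s[1]*e
    return (p+q)/2,np.linalg.norm(p-q)
def proj(n,P):
    c=manip.calibration(n);K=np.array([[c['fx'],0,c['cx']],[0,c['fy'],c['cy']],[0,0,1]])
    p=np.atleast_2d(P)@c['view'][:3,:3].T+c['view'][:3,3];p=p*[1,-1,-1]
    return cv2.projectPoints(p,np.zeros(3),np.zeros(3),K,c['dist'])[0][:,0]
E
python3 - <<'E'
import cv2,numpy as np
a=cv2.imread("pics/top0.png");b=cv2.imread("pics/scene0.png")
A=cv2.resize(a[75:275,145:375],None,fx=3,fy=3,interpolation=cv2.INTER_CUBIC)
B=cv2.resize(b[115:265,255:465],None,fx=3.8,fy=3.8,interpolation=cv2.INTER_CUBIC)
f=lambda i:np.clip(i*1.6,0,255).astype('uint8')
cv2.imwrite("pics/topc.png",f(A));cv2.imwrite("pics/scenec.png",f(B))
E
```

```text
(no output)
```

View pics/topc.png

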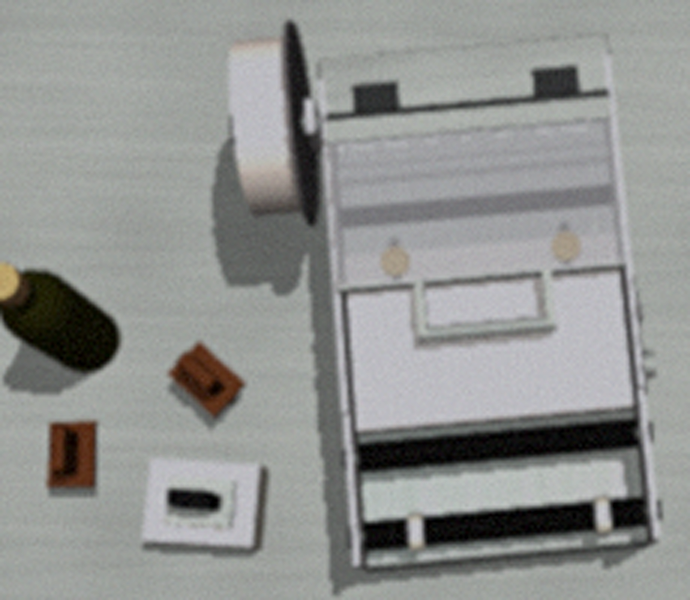

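View pics/scenec.png

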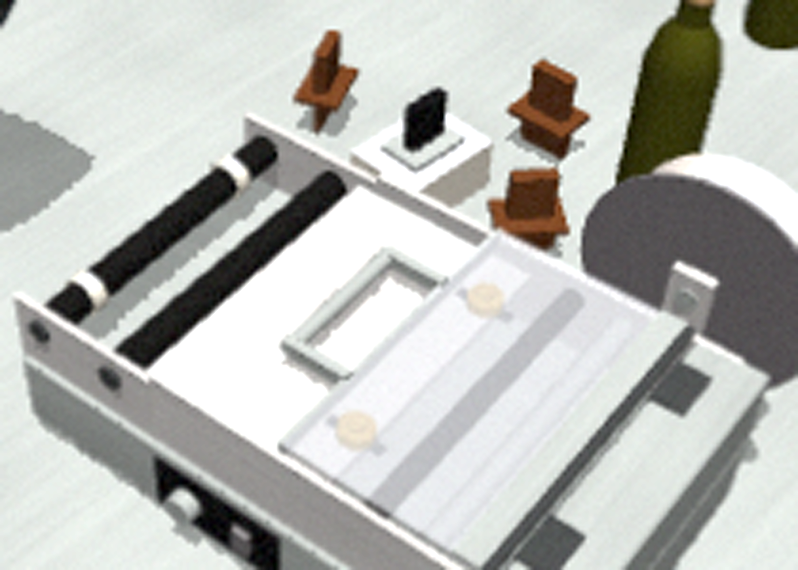

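The gauge in the stand (top crop (195,498), scene crop (425,118)) has a black grip, while all three look-alikes are brown, so the choice holds. The rear roller runs in the top crop from (360,455) to (636,437), with the grey peel bar edge just behind it. The handle's front bar runs from (417,337) to (552,325).

```bash
python3 - <<'E'
from h import *
for n,rois in (("top",{"roller":(255,208,365,238),"grip":(190,228,235,256)}),("scene",{"roller":(285,155,350,215),"grip":(355,132,380,158)})):
    im=cv2.imread(f"pics/{n}0.png").max(2)
    for k,(x0,y0,x1,y1) in rois.items():
        m=(im[y0:y1,x0:x1]<38).astype('uint8')
        q,l,s,c=cv2.connectedComponentsWithStats(m);i=1+s[1:,4].argmax()
        pts=np.argwhere(l==i)[:,::-1]+[x0,y0]
        r=cv2.minAreaRect(pts.astype(np.float32));print(n,k,s[i,4],pts.mean(0),r)
        if (n,k)==("top","roller"):
            E=[];
            for x in range(270,352,4):
                col=im[y0:y1,x].astype(float); yy=np.arange(y0,y1)
                # subpixel crossings at half level
                d=np.where(col<38)[0]; d=d[(d+y0>212)]
                a,b=d.min(),d.max()
                g=lambda i,j:i+(50-col[i])/(col[j]-col[i])*(j-i)
                E.append((x,y0+g(a,a-1),y0+g(b,b+1)))
            E=np.array(E);print(E[::3])
            fu=np.polyfit(E[:,0],E[:,1],1);fl=np.polyfit(E[:,0],E[:,2],1);print(fu,fl)
            for x in(270,350):
                o,d1=ray("top",(x,np.polyval(fu,x)));_,d2=ray("top",(x,np.polyval(fl,x)))
                d=d1+d2;d/=np.linalg.norm(d);P=o+d*(.122-o[2])/d[2]
                print("axis",P,"apparent dia mm",1e3*2*np.linalg.norm(P-o)*np.sin(np.arccos(d1@d2)/2))
im=cv2.imread("pics/top0.png").max(2)
for x in(292,306,322): print(x,list(zip(range(178,192),im[178:192,x])))
for y in(170,175): print(y,list(zip(range(276,336),im[y,276:336]))[::1])
print([list(im[208:236,x]) for x in (290,320)])
E
```

```text
top roller 888 [310.5101 222.9921] ((310.454345703125, 223.00424194335938), (9.577880859375, 94.16720581054688), 84.73760223388672)
[[270.     221.4194 231.931 ]
 [282.     220.4062 230.7879]
 [294.     219.2581 229.7586]
 [306.     218.25   228.7586]
 [318.     217.1429 227.6923]
 [330.     216.2258 226.4444]
 [342.     215.0625 225.2759]]
[ -0.0921 246.4476] [ -0.089  255.8568]
axis [0.4844 0.1669 0.122 ] apparent dia mm 26.538596679501534
axis [ 0.506  -0.0408  0.122 ] apparent dia mm 27.254420269824056
top grip 86 [209.1744 241.3256] ((209.0, 241.5), (5.0, 16.0), 90.0)
scene roller 579 [315.8221 185.7703] ((316.0616455078125, 185.75213623046875), (8.456653594970703, 73.34073638916016), 49.70785140991211)
scene grip 117 [366.4274 145.906 ] ((366.5, 146.0), (14.0, 9.0), 90.0)
292 [(178, np.uint8(120)), (179, np.uint8(120)), (180, np.uint8(121)), (181, np.uint8(119)), (182, np.uint8(120)), (183, np.uint8(104)), (184, np.uint8(95)), (185, np.uint8(104)), (186, np.uint8(95)), (187, np.uint8(74)), (188, np.uint8(71)), (189, np.uint8(85)), (190, np.uint8(104)), (191, np.uint8(117))]
306
[... 3335 characters left out ...]
8(120), np.uint8(113), np.uint8(84), np.uint8(56), np.uint8(70), np.uint8(69), np.uint8(42), np.uint8(15), np.uint8(4), np.uint8(10), np.uint8(10), np.uint8(9), np.uint8(10), np.uint8(4), np.uint8(5), np.uint8(19), np.uint8(53), np.uint8(72), np.uint8(83), np.uint8(97), np.uint8(113), np.uint8(120)], [np.uint8(120), np.uint8(121), np.uint8(120), np.uint8(122), np.uint8(122), np.uint8(90), np.uint8(60), np.uint8(59), np.uint8(70), np.uint8(52), np.uint8(19), np.uint8(7), np.uint8(9), np.uint8(10), np.uint8(10), np.uint8(6), np.uint8(3), np.uint8(9), np.uint8(14), np.uint8(39), np.uint8(65), np.uint8(74), np.uint8(84), np.uint8(104), np.uint8(118), np.uint8(117), np.uint8(117), np.uint8(119)]]
```

```bash
python3 - <<'E'
from h import *
a=np.array([[.4844,.1669],[.506,-.0408]]);d=a[0]-a[1];th=np.arctan2(-d[0],d[1]);ex=np.array([np.cos(th),np.sin(th)]);ey=np.array([-ex[1],ex[0]])
print("yaw",np.degrees(th))
# handle ends (outer-front corners), two views, from the crops
C=lambda X,Y:(145+(X+.5)/3-.5,75+(Y+.5)/3-.5);S=lambda X,Y:(255+(X+.5)/3.8-.5,115+(Y+.5)/3.8-.5)
L=tri(S(388,251),C(416,335));R=tri(S(288,344),C(552,324));print("handle L,R",L,R,np.linalg.norm(L[0]-R[0]))
M=(L[0]+R[0])[:2]/2
for x in (292,306,322):
    P=plane("top",(x,{292:184.4,306:183.4,322:182.1}[x]),.155); print("bar x_l rel axis",(P[:2]-a[1])@ex)
M2=plane("top",(307,183.2),.155)[:2]
for m in(M,M2):print("M",m,"y_l",(m-a[1])@ey,"x_l",(m-a[1])@ex)
# cheek rear/front: roller visible ends
for x in(264,358):
    P=plane("top",(x,223.5-.09*(x-310)),.135);print("end",P,(P[:2]-a[1])@ey)
# stand
im=cv2.imread("pics/top0.png");x0,y0,x1,y1=183,222,242,264;r=im[y0:y1,x0:x1].max(2)
t,m=cv2.threshold(r,0,255,cv2.THRESH_OTSU);print("otsu",t)
m=cv2.morphologyEx(m,cv2.MORPH_CLOSE,np.ones((11,11)));cs=cv2.findContours(m,0,1)[0];c=max(cs,key=cv2.contourArea)+[x0,y0]
q=cv2.minAreaRect(c);b=cv2.boxPoints(q);print(q);W=np.array([plane("top",p,.05) for p in b]);print(W,W.mean(0))
print([np.linalg.norm(W[i]-W[i-1]) for i in range(4)])
# grip, two views
for z in (.102,.08): print(plane("top",(209.17,241.33),z))
print("grip centroid",tri((366.43,145.9),(209.17,241.33)))
print("grip top corners", [tri(S(*s),C(*c)) for s,c in (((445,93),(167,489)),((408,108),(220,490)))])
for y in range(230,256): print(y,list(im[y,184:238:2].max(1)))
E
```

```text
yaw 5.937197774120331
handle L,R (array([0.5852, 0.1319, 0.1513]), np.float64(0.0022276830416956012)) (array([0.5971, 0.0165, 0.1526]), np.float64(0.0010132308553865346)) 0.11604212470662655
bar x_l rel axis 0.09974804469751078
bar x_l rel axis 0.09907428687403466
bar x_l rel axis 0.09871287472087692
M [0.5911 0.0742] y_l 0.10554801794733179 x_l 0.09657497668006065
M [0.5942 0.0718] y_l 0.10286711165054631 x_l 0.09936211804675288
end [0.4804 0.1809 0.135 ] 0.22320144845877676
end [ 0.5053 -0.0606  0.135 ] -0.01965450454613468
otsu 77.0
((212.0, 242.5), (40.99999237060547, 57.99999237060547), 90.0)
[[0.5028 0.4128 0.05  ]
 [0.5047 0.254  0.05  ]
 [0.3933 0.2494 0.05  ]
 [0.3915 0.4059 0.05  ]] [0.4481 0.3305 0.05  ]
[np.float64(0.11152956488991633), np.float64(0.15879525447047962), np.float64(0.11153046772603016), np.float64(0.1564704193963936)]
[0.4463 0.3271 0.102 ]
[0.4482 0.3319 0.08  ]
grip centroid (array([0.4492, 0.3337, 0.075 ]), np.float64(0.0017329557932517538))
grip top corners [(array([0.4559, 0.3517, 0.0968]), np.float64(0.0008383372424022593)), (array([0.4549, 0.3034, 0.
[... 9771 characters left out ...]
), np.uint8(118), np.uint8(120), np.uint8(121), np.uint8(121), np.uint8(121), np.uint8(122), np.uint8(122), np.uint8(123), np.uint8(122), np.uint8(122), np.uint8(124), np.uint8(121), np.uint8(121), np.uint8(120), np.uint8(123), np.uint8(115), np.uint8(53), np.uint8(72), np.uint8(100), np.uint8(100)]
255 [np.uint8(96), np.uint8(97), np.uint8(98), np.uint8(98), np.uint8(97), np.uint8(87), np.uint8(89), np.uint8(100), np.uint8(100), np.uint8(100), np.uint8(103), np.uint8(104), np.uint8(106), np.uint8(112), np.uint8(113), np.uint8(117), np.uint8(121), np.uint8(120), np.uint8(121), np.uint8(123), np.uint8(120), np.uint8(120), np.uint8(113), np.uint8(49), np.uint8(73), np.uint8(100), np.uint8(98)]
```

```bash
python3 - <<'E'
from h import *
im=cv2.imread("pics/top0.png").max(2);x0,y0,x1,y1=183,222,242,264
m=(im[y0:y1,x0:x1]>111).astype('uint8');m=cv2.morphologyEx(m,cv2.MORPH_OPEN,np.ones((3,3)));m=cv2.morphologyEx(m,cv2.MORPH_CLOSE,np.ones((3,3)))
c=max(cv2.findContours(m,0,2)[0],key=cv2.contourArea)+[x0,y0];q=cv2.minAreaRect(c);b=cv2.boxPoints(q);print(q)
W=np.array([plane("top",p,.05) for p in b]);print(W,W.mean(0),[np.linalg.norm(W[i]-W[i-1]) for i in range(4)])
for i in range(4):
    e=W[i]-W[i-1];print("edge deg from y",np.degrees(np.arctan2(-e[0],e[1])))
g=np.argwhere((im[232:250,196:224]<30))[:,::-1]+[196,232]
r=cv2.minAreaRect(g.astype(np.float32));print("grip",r)
u,s,vt=np.linalg.svd(g-g.mean(0));print("axis",vt[0],g.mean(0))
a,b2=[plane("top",g.mean(0)+k*vt[0],.1) for k in(-8,8)];e=a-b2;print(np.degrees(np.arctan2(-e[0],e[1])))
# stand corners two views from crops
C=lambda X,Y:(145+(X+.5)/3-.5,75+(Y+.5)/3-.5);S=lambda X,Y:(255+(X+.5)/3.8-.5,115+(Y+.5)/3.8-.5)
print("stand near-right back corner",tri(S(350,155),C(262,550)),"rear-left",tri(S(492,147),C(150,459)), "front-left",tri(S(416,117),C(143,546)))
E
```

```text
((211.39651489257812, 241.56982421875), (36.40452575683594, 26.56681251525879), 2.862405300140381)
[[0.4162 0.3816 0.05  ]
 [0.4883 0.3822 0.05  ]
 [0.4845 0.2826 0.05  ]
 [0.4124 0.283  0.05  ]] [0.4504 0.3323 0.05  ] [np.float64(0.09869743814292048), np.float64(0.07219864323216321), np.float64(0.09964760116934486), np.float64(0.07215178538121346)]
edge deg from y -2.1939095493157788
edge deg from y -89.5442803449061
edge deg from y 177.8008115648783
edge deg from y 89.70231689686949
grip ((209.5, 241.5), (5.0, 15.0), 90.0)
axis [0.9957 0.0929] [209.4359 241.2436]
-4.656184269491012
stand near-right back corner (array([0.4096, 0.2789, 0.0431]), np.float64(0.008629361703319616)) rear-left (array([0.489 , 0.383 , 0.0376]), np.float64(0.00014593536260984697)) front-left (array([0.4069, 0.3842, 0.0248]), np.float64(0.009773380447251987))
```

Emit:
send_rows:
  commands: [0,0,-0.03,0,0,-0.062,0,0,-0.03,0,0,-0.062,0,0,-0.03,0,0,-0.062,0,0,-0.03,0,0,-0.062,0,0,-0.03,0,0,-0.062,0,0,-0.03,0,0,-0.062,0,0,0,0,0,-0.062,0,0,0,0,0,-0.062,0,0,0,0,0,-0.062,0,0,0,0,0,-0.062,0,0,0,0,0,0]
  jaw: 0.5

```text
clock: 1.02
position: [0.1732, -0.6001, 0.3124]
tcp_rot: [[0.048, 0.999, -0.0], [0.999, -0.048, 0.001], [0.001, -0.0, -1.0]]
force: [-0.5, 0.3, -0.1]
width: 0.0428
gripper_force: 0.0
```

```bash
cat >> h.py <<'E'
from scipy.spatial.transform import Rotation as Ro
def Rt(deg,tilt=0):
    s,c=np.sin(np.radians(deg)),np.cos(np.radians(deg))
    return np.array([[-s,c,0],[c,s,0],[0,0,-1.]]).T@Ro.from_rotvec([np.radians(tilt),0,0]).as_matrix()
def go(pos,R,n):
    o=manip.get_obs();Rc=o['tcp_rot'];d=Rc.T@(np.array(pos)-o['position']);w=Ro.from_matrix(Rc.T@R).as_rotvec()
    print("at",o['clock'],o['position'],"yaw y",np.degrees(np.arctan2(Rc[1,1],Rc[0,1])),"z",Rc[:,2],"F",o['force'],"w",o['width'])
    print("shift/0.6 total",d/.6,"per row",d/.6/n,"turn/2 total",w/2,"per row",w/2/n)
E
python3 -c "
from h import *
go([.42,-.1,.32],Rt(-3),15)"
```

```text
at 1.0167 [ 0.1732 -0.6001  0.3124] yaw y -2.747160177484544 z [-0.0002  0.0013 -1.    ] F [-0.5367  0.3358 -0.0587] w 0.042758008793614306
shift/0.6 total [ 0.8522  0.3709 -0.0118] per row [ 0.0568  0.0247 -0.0008] turn/2 total [-0.0001 -0.0006  0.0022] per row [-0.     -0.      0.0001]
```

Emit:
send_rows:
  commands: [0.058,0.03,0,0,0,0,0.058,0.03,0,0,0,0,0.058,0.03,0,0,0,0,0.058,0.03,0,0,0,0,0.058,0.03,0,0,0,0,0.058,0.03,0,0,0,0,0.058,0.03,0,0,0,0,0.058,0.03,0,0,0,0,0.058,0.03,0,0,0,0,0.058,0.03,0,0,0,0,0.058,0.03,0,0,0,0,0.058,0.03,0,0,0,0]

```text
clock: 2.02
position: [0.4102, -0.1923, 0.3129]
tcp_rot: [[0.054, 0.999, -0.0], [0.999, -0.054, 0.0], [0.0, -0.0, -1.0]]
force: [0.8, 0.1, -0.4]
width: 0.0428
gripper_force: 0.0
```

```bash
python3 -c "
from h import *
go([.450,.332,.22],Rt(-3),14)"
```

```text
at 2.0167 [ 0.4102 -0.1923  0.3129] yaw y -3.086981068171408 z [-0.0001  0.0001 -1.    ] F [ 0.7584  0.1324 -0.4158] w 0.04279354269390507
shift/0.6 total [0.8761 0.0191 0.1548] per row [0.0626 0.0014 0.0111] turn/2 total [-0.     -0.     -0.0008] per row [-0.     -0.     -0.0001]
```

Emit:
send_rows:
  commands: [0.064,0.001,0,0,0,0,0.064,0.001,0,0,0,0,0.064,0.001,0,0,0,0,0.064,0.001,0,0,0,0,0.064,0.001,0,0,0,0,0.064,0.001,0,0,0,0,0.064,0.001,0,0,0,0,0.064,0.001,0,0,0,0,0.064,0.001,0,0,0,0,0.064,0.001,0,0,0,0,0.064,0.001,0,0,0,0,0.064,0.001,0,0,0,0]

```text
clock: 3.02
position: [0.4395, 0.2676, 0.3128]
tcp_rot: [[0.053, 0.999, -0.0], [0.999, -0.053, -0.0], [-0.0, -0.0, -1.0]]
force: [0.6, -0.7, -0.1]
width: 0.0426
gripper_force: 0.0
```

Emit:
send_rows:
  commands: [0.045,0,0.02,0,0,0,0.02,0,0.04,0,0,0,0,0,0.04,0,0,0,0,0,0.03,0,0,0,0,0,0,0,0,0,0,0,0,0,0,0,0,0,0,0,0,0]

```text
clock: 3.6
position: [0.4428, 0.3048, 0.2359]
tcp_rot: [[0.052, 0.999, 0.002], [0.999, -0.052, 0.001], [0.001, 0.001, -1.0]]
force: [-0.3, -0.0, 0.6]
width: 0.0428
gripper_force: 0.0
```

```bash
python3 -c "
from h import *
go([.4495,.332,.066],Rt(-3.5),8)"
```

```text
at 3.6 [0.4428 0.3048 0.2359] yaw y -2.9577115081603296 z [ 0.0015  0.0006 -1.    ] F [-0.3227 -0.0042  0.5905] w 0.042789764530909546
shift/0.6 total [0.0457 0.0084 0.2831] per row [0.0057 0.0011 0.0354] turn/2 total [ 0.0007 -0.0004  0.0047] per row [ 0.0001 -0.      0.0006]
```

Emit:
send_rows:
  commands: [0.023,0.004,0.02,0,0,0.005,0.023,0.004,0.04,0,0,0,0,0,0.04,0,0,0,0,0,0.04,0,0,0,0,0,0.04,0,0,0,0,0,0.04,0,0,0,0,0,0.03,0,0,0,0,0,0.02,0,0,0,0,0,0.009,0,0,0,0,0,0,0,0,0,0,0,0,0,0,0]

```text
clock: 4.52
position: [0.4496, 0.3323, 0.0687]
tcp_rot: [[0.061, 0.998, 0.002], [0.998, -0.061, 0.001], [0.001, 0.002, -1.0]]
force: [-0.4, -0.4, -0.2]
width: 0.0426
gripper_force: 0.0
```

```bash
python3 -c "
from h import *
go([.4495,.332,.066],Rt(-3.5),1)
i=manip.snapshot('top');j=manip.snapshot('scene')
A=cv2.resize(i[200:290,160:270],None,fx=3.6,fy=3.6);B=cv2.resize(j[90:190,310:430],None,fx=3.3,fy=3.3)
A=cv2.resize(A,(396,330))
cv2.imwrite('pics/g1.png',np.clip(np.hstack([A,B])[:,:,::-1]*1.5,0,255))"
```

```text
at 4.5167 [0.4496 0.3323 0.0687] yaw y -3.4806591002249903 z [ 0.0023  0.0011 -1.    ] F [-0.4146 -0.3755 -0.1928] w 0.04260090410876596
shift/0.6 total [-0.0005 -0.0001  0.0045] per row [-0.0005 -0.0001  0.0045] turn/2 total [ 0.0011 -0.0006  0.0002] per row [ 0.0011 -0.0006  0.0002][ WARN:0@1.409] global loadsave.cpp:1063 imwrite_ Unsupported depth image for selected encoder is fallbacked to CV_8U.
```

View pics/g1.png

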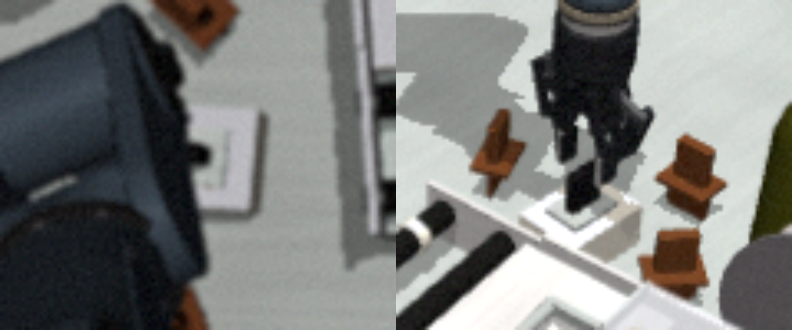

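The picture shows the black grip (crop (580,190)) between the two fingers, with the white stand below. I'm closing on it, and the width should come to about 14 mm.

Emit:
send_rows:
  commands: [0,0,0.003,0,0,0,0,0,0,0,0,0,0,0,0,0,0,0,0,0,0,0,0,0,0,0,0,0,0,0,0,0,0,0,0,0,0,0,0,0,0,0,0,0,0,0,0,0,0,0,0,0,0,0]
  jaw: 0

```text
clock: 5.37
position: [0.4491, 0.3322, 0.0664]
tcp_rot: [[0.06, 0.998, 0.002], [0.998, -0.06, 0.001], [0.001, 0.002, -1.0]]
force: [1.7, -1.3, 5.4]
width: 0.0123
gripper_force: 62.0
```

```bash
python3 -c "
from h import *
go([.4495,.332,.25],Rt(-3.5),8)
print(manip.get_obs()['gripper_force'],manip.get_obs()['torque'])"
```

```text
at 5.3667 [0.4491 0.3322 0.0664] yaw y -3.4367215847629593 z [ 0.0018  0.0007 -1.    ] F [ 1.7314 -1.3149  5.3643] w 0.012306319827486157
shift/0.6 total [-0.      0.0012 -0.306 ] per row [-0.      0.0001 -0.0383] turn/2 total [ 0.0009 -0.0004  0.0006] per row [ 0.0001 -0.      0.0001]
62.04199980245903 [-0.1082 -0.0531  0.0218]
```

Emit:
send_rows:
  commands: [0,0,-0.01,0,0,0,0,0,-0.025,0,0,0,0,0,-0.04,0,0,0,0,0,-0.05,0,0,0,0,0,-0.06,0,0,0,0,0,-0.05,0,0,0,0,0,-0.035,0,0,0,0,0,-0.02,0,0,0,0,0,-0.01,0,0,0,0,0,0,0,0,0,0,0,0,0,0,0]

```text
clock: 6.28
position: [0.4473, 0.3315, 0.2447]
tcp_rot: [[0.06, 0.998, -0.002], [0.998, -0.06, -0.001], [-0.001, -0.002, -1.0]]
force: [0.5, -0.3, -3.3]
width: 0.012
gripper_force: 61.0
```

```bash
python3 -c "
from h import *
go([.5123,.0629,.225],Rt(5.94),9)"
```

```text
at 6.2833 [0.4473 0.3315 0.2447] yaw y -3.4330234212198816 z [-0.0024 -0.001  -1.    ] F [ 0.5348 -0.2625 -3.3171] w 0.011999382461185338
shift/0.6 total [-0.4403  0.1351  0.033 ] per row [-0.0489  0.015   0.0037] turn/2 total [-0.0012  0.0005 -0.0818] per row [-0.0001  0.0001 -0.0091]
```

Emit:
send_rows:
  commands: [-0.025,0.008,0,0,0,0,-0.045,0.014,0,0,0,0,-0.06,0.018,0,0,0,0,-0.065,0.02,0,0,0,0,-0.065,0.02,0,0,0,0,-0.06,0.018,0,0,0,0,-0.055,0.017,0,0,0,0,-0.04,0.012,0.015,0,0,0,-0.025,0.008,0.01,0,0,0,0,0,0,0,0,-0.041,0,0,0,0,0,-0.041,0,0,0,0,0,0]

```text
clock: 7.28
position: [0.5119, 0.063, 0.2286]
tcp_rot: [[-0.104, 0.995, -0.005], [0.995, 0.104, 0.001], [0.001, -0.005, -1.0]]
force: [0.5, -0.6, -2.1]
width: 0.0119
gripper_force: 61.0
```

Emit:
send_rows:
  commands: [0,0,0,0,0,0,0,0,0,0,0,0]

```text
clock: 7.45
position: [0.5127, 0.0638, 0.2298]
tcp_rot: [[-0.102, 0.995, -0.002], [0.995, 0.102, 0.0], [0.0, -0.002, -1.0]]
force: [-0.7, 0.1, -1.2]
width: 0.0124
gripper_force: 61.0
```

```bash
python3 -c "
from h import *
go([.5123,.0629,.195],Rt(5.94),9)
i=manip.snapshot('top');j=manip.snapshot('scene')
cv2.imwrite('pics/t2.png',i[:,:,::-1]);cv2.imwrite('pics/s2.png',j[:,:,::-1])
A=cv2.resize(i[180:260,255:365],(396,288));B=cv2.resize(j[110:230,265:375],(396,432),interpolation=cv2.INTER_CUBIC)
A=cv2.copyMakeBorder(A,0,144,0,0,0)
cv2.imwrite('pics/g2.png',np.clip(np.hstack([A,B])[:,:,::-1]*1.5,0,255).astype('uint8'))"
```

```text
at 7.45 [0.5127 0.0638 0.2298] yaw y 5.880779685585817 z [-0.0021  0.0002 -1.    ] F [-0.686   0.115  -1.2339] w 0.012421070263481078
shift/0.6 total [-0.0014 -0.0006  0.058 ] per row [-0.0002 -0.0001  0.0064] turn/2 total [-0.001  -0.0002 -0.0005] per row [-0.0001 -0.     -0.0001]
```

View pics/g2.png

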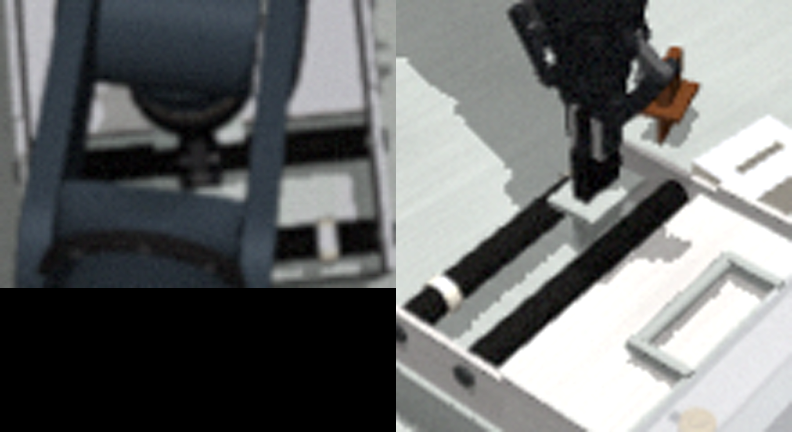

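```bash
python3 - <<'E'
from h import *
th=np.radians(5.94);ex=np.array([np.cos(th),np.sin(th),0]);ey=np.array([-ex[1],ex[0],0]);ez=np.array([0,0,1.])
G=np.array([.5123,.0629,.135])
im=cv2.imread("pics/scene0.png").max(2).astype(np.float32)
im=cv2.GaussianBlur(im,(0,0),.7)
# scan along labeller x at constant y_l: sample profile in z=.135 plane coords
xs=np.arange(-.06,.04,.0005)
for yl in(-.08,-.05,-.02,.01,.04,.07):
    P=G+xs[:,None]*ex+yl*ey;q=proj("scene",P).astype(np.float32)
    v=cv2.remap(im,q[:,0].reshape(1,-1),q[:,1].reshape(1,-1),cv2.INTER_LINEAR)[0]
    dk=np.where(v<40)[0];a,b=dk.min(),dk.max()
    g=np.gradient(v);ia=a-12+np.argmin(g[a-12:a+6]);ib=b-6+np.argmax(g[b-6:b+14])
    print(yl,"front edge",xs[ia],"rear edge",xs[ib],"lvl",v[ib-8:ib+8:2].astype(int))
# predicted apparent x_l at z=.135 for tangents
o,_=ray("scene",(320,200));rel=o-G;c=np.array([rel@ex,rel[2]]);print("cam in xl,z",c)
def tang(cen,r,side):
    d=cen-c;L=np.linalg.norm(d);u=d/L;n=np.array([-u[1],u[0]]);al=np.arcsin(r/L)
    w=u*np.cos(al)+side*n*np.sin(al);return c[0]-w[0]*c[1]/w[1]
for s in(1,-1):print("roller",tang(np.array([-.017,-.013]),.013,s),"bar",tang(np.array([.008,-.004]),.004,s))
# gauge flange in hand
C=lambda X,Y:(265+(X-396+.5)/3.6-.5,110+(Y+.5)/3.6-.5)
ob=manip.get_obs();t=ob['position'];
for n,p in(("left",(549,200)),("bot",(594,222)),("right",(631,185))):
    P=plane("scene",C(*p),t[2]-.0164+.005);print(n,(P-t)@ex,(P-t)@ey)
E
```

```text
Traceback (most recent call last):
ValueError: attempt to get argmin of an empty sequence
```

```bash
cat > m.py <<'E'
from h import *
th=np.radians(5.94);ex=np.array([np.cos(th),np.sin(th),0]);ey=np.array([-ex[1],ex[0],0])
G=np.array([.5123,.0629,.135])
im=cv2.GaussianBlur(cv2.imread("pics/scene0.png").max(2).astype(np.float32),(0,0),.7)
xs=np.arange(-.05,.04,.0005)
for yl in(-.08,-.05,-.02,.01,.04,.07):
    q=proj("scene",G+xs[:,None]*ex+yl*ey).astype(np.float32)
    v=cv2.remap(im,q[:,0].reshape(1,-1),q[:,1].reshape(1,-1),cv2.INTER_LINEAR)[0];g=np.gradient(v)
    print(yl,"front",xs[20+np.argmin(g[20:80])],"rear",xs[80+np.argmax(g[80:140])],v[::8].astype(int))
o,_=ray("scene",(320,200));rel=o-G;c=np.array([rel@ex,rel[2]]);print("cam in xl,z",c)
def tang(cen,r,side):
    d=cen-c;L=np.linalg.norm(d);u=d/L;n=np.array([-u[1],u[0]]);al=np.arcsin(r/L)
    w=u*np.cos(al)+side*n*np.sin(al);return c[0]-w[0]*c[1]/w[1]
for s in(1,-1):print("roller",tang(np.array([-.017,-.013]),.013,s),"bar",tang(np.array([.008,-.004]),.004,s))
C=lambda X,Y:(265+(X-396+.5)/3.6-.5,110+(Y+.5)/3.6-.5)
t=manip.get_obs()['position']
for n,p in(("left",(549,200)),("bot",(594,222)),("right",(631,185))):
    P=plane("scene",C(*p),t[2]-.0164+.005);print(n,(P-t)@ex,(P-t)@ey)
E
python3 m.py
```

```text
-0.08 front -0.018999999999999975 rear 0.01000000000000005 [ 93  97  98 108 135 146 142 113  51  23  21  21  19  17  35 108 163 173
 172 172 173 172 172]
-0.05 front -0.020999999999999977 rear 0.00850000000000005 [ 93  96  97 108 131 142 141 120  59  24  20  21  18  15  34 105 166 173
 173 173 173 172 172]
-0.02 front -0.019999999999999976 rear 0.010500000000000051 [ 96  99 101 112 135 146 146 122  61  25  22  22  19  16  34 101 161 171
 172 173 173 172 173]
0.01 front -0.019999999999999976 rear 0.01000000000000005 [ 93  98  99 106 129 145 146 122  62  26  22  20  18  15  31  98 157 171
 172 172 172 171 172]
0.04 front -0.019499999999999976 rear 0.01000000000000005 [ 93  97  98 101 115 139 143 121  60  25  21  20  18  17  35  97 155 170
 172 172 171 170 171]
0.07 front -0.020499999999999977 rear 0.00900000000000005 [ 97  98  99 108 132 145 143 117  57  24  22  21  18  17  36 100 156 170
 171 172 172 171 171]
cam in xl,z [0.4932 0.7567]
roller 0.006808144903063029 bar 0.015256928610560772
roller -0.02386262629623942 bar 0.005818274898459264
left -0.015727782638224146 -0.03231315254692659
bot 0.02370596132065943 -0.029915758414155197
right 0.01964493179740002 0.016452113125312546
```

```bash
python3 - <<'E'
from h import *
th=np.radians(5.9);ex=np.array([np.cos(th),np.sin(th),0]);ey=np.array([-ex[1],ex[0],0])
t=np.array([.5127,.0638,.2298]);im=cv2.imread("pics/s2.png").max(2).astype(np.float32)
xs=np.arange(-.04,.0501,.002)
for z,ys in((-.0104,(-.027,-.024,-.02,-.015,.015,.02)),):
    for yl in ys:
        q=proj("scene",t+[0,0,z]+xs[:,None]*ex+yl*ey).astype(np.float32)
        v=cv2.remap(im,q[:,0].reshape(1,-1),q[:,1].reshape(1,-1),cv2.INTER_LINEAR)[0]
        print("x-prof",yl,v.astype(int))
ys=np.arange(-.045,.0451,.003)
for xl in(-.01,.018):
    q=proj("scene",t+[0,0,-.0104]+xl*ex+ys[:,None]*ey).astype(np.float32)
    print("y-prof",xl,cv2.remap(im,q[:,0].reshape(1,-1),q[:,1].reshape(1,-1),cv2.INTER_LINEAR)[0].astype(int))
A=cv2.resize(cv2.imread("pics/s2.png")[145:185,295:340],None,fx=13,fy=13,interpolation=cv2.INTER_CUBIC)
for dx,dy in((0,0),(.004,0)):
    cs=[(-.021,-.03),(.021,-.03),(.021,.03),(-.021,.03)]
    q=proj("scene",np.array([t+[0,0,-.0104]+(a+dx)*ex+b*ey for a,b in cs]));q=((q-[295,145]+.5)*13).astype(int)
    cv2.polylines(A,[q],True,(0,0,255) if dx==0 else (0,255,0),1)
cv2.imwrite("pics/fl.png",np.clip(A*1.4,0,255).astype('uint8'))
E
```

```text
x-prof -0.027 [ 98  97  99  99  98  98  99  95  80  52  43  83 127 142 143 143 143 142
 142 142 142 145 146 145 143 141 140 143 145 145 145 134 108  78  70  67
  65  68  60  33  17  14  14  14  16  15]
x-prof -0.024 [ 97  98 100  98  98  99  99  95  74  49  45  69 105 136 146 145 144 143
 143 142 143 146 147 145 144 142 143 146 148 147 145 134 109  83  71  65
  69  71  59  35  18  12  14  17  15  13]
x-prof -0.02 [ 98  98  98  98  98  98  98  94  75  48  31  66 113 139 145 145 143 139
 113 101  93  97 103  97 104 126 143 146 148 147 144 132 105  80  69  67
  69  70  66  39  16   9  11  11  12  13]
x-prof -0.015 [100 100  99  98  98  98  97  96  86  51  43  80 120 142 135 122  83  48
  19  16  15  20  20  28  75 121 142 146 146 147 144 127  98  75  70  68
  68  70  62  35  17  16  16  16  17  14]
x-prof 0.015 [ 99  80  51  30  10  11  12  10  10  10   6   6   7   9  12  10   9   7
   7   6   6   8  12  25  53  85  98  99 100 100  97  88  75  70  73  77
  78  75  59  32  17  14  13  13  11  14]
x-prof 0.02 [66 41 24 17 15 17 14 11 10 10 11 13 15 14  8  9  9  7  8  6  2  5  9 56
 93 97 98 99 99 99 97 89 74 70 72 75 76 74 59 35 18 13 15 16 16 15]
y-prof -0.01 [ 19  21  29  58  99 132 143 145 144 144 122  60  24  11   8  12   7   3
   5  10  10   8   9  12  10   5   6  10  34  70  76]
y-prof 0.018 [ 84  69  64  70  77 126 145 147 147 146 147 147 147 149 149 148 149 145
 133 107 100  99  99 101  93  82  78  76  75  75  75]
```

View pics/fl.png

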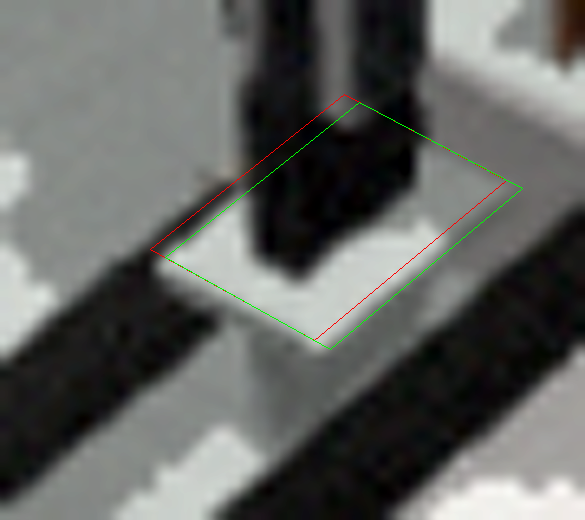

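Compared in the same camera, the gap and the held flange are offset by the same amount (3.9 and 3.3 mm), so the gauge already stands over the gap to within about 0.5 mm. Going down.

Emit:
send_rows:
  commands: [0,0,0.015,0,0,0,0,0,0.02,0,0,0,0,0,0.02,0,0,0,0,0,0.01,0,0,0,0,0,0.005,0,0,0,0,0,0.005,0,0,0,0,0,0.005,0,0,0,0,0,0.005,0,0,0,0,0,0,0,0,0]

```text
clock: 8.3
position: [0.5131, 0.0635, 0.1794]
tcp_rot: [[-0.104, 0.995, -0.001], [0.995, 0.104, 0.0], [0.0, -0.001, -1.0]]
force: [-1.5, -0.2, -2.2]
width: 0.0117
gripper_force: 61.0
```

```bash
python3 -c "
from h import *
go([.5127,.0638,.152],Rt(5.94),10);print(manip.get_obs()['torque'])"
```

```text
at 8.3 [0.5131 0.0635 0.1794] yaw y 5.958145262877384 z [-0.0006  0.     -1.    ] F [-1.474  -0.215  -2.1997] w 0.011729482073875048
shift/0.6 total [ 0.0005 -0.0005  0.0457] per row [ 0.     -0.0001  0.0046] turn/2 total [-0.0003 -0.0001  0.0002] per row [-0. -0.  0.]
[-0.0156  0.0035  0.0218]
```

Emit:
send_rows:
  commands: [0,0,0.005,0,0,0,0,0,0.005,0,0,0,0,0,0.006,0,0,0,0,0,0.006,0,0,0,0,0,0.006,0,0,0,0,0,0.005,0,0,0,0,0,0.004,0,0,0,0,0,0.003,0,0,0,0,0,0,0,0,0]

```text
clock: 9.05
position: [0.5133, 0.0635, 0.1553]
tcp_rot: [[-0.104, 0.995, -0.0], [0.995, 0.104, 0.0], [0.0, -0.0, -1.0]]
force: [0.3, -0.6, -2.4]
width: 0.0121
gripper_force: 61.0
```

```bash
python3 -c "
from h import *
go([.5127,.0638,.1515],Rt(5.94),10);print(manip.get_obs()['torque'])"
```

```text
at 9.05 [0.5133 0.0635 0.1553] yaw y 5.959317865734605 z [-0.0003  0.     -1.    ] F [ 0.3338 -0.5875 -2.356 ] w 0.012081988519563727
shift/0.6 total [ 0.0006 -0.001   0.0063] per row [ 0.0001 -0.0001  0.0006] turn/2 total [-0.0001 -0.      0.0002] per row [-0. -0.  0.]
[-0.0388  0.201   0.0115]
```

Emit:
send_rows:
  commands: [0,0,0.002,0,0,0,0,0,0.002,0,0,0,0,0,0.002,0,0,0,0,0,0.001,0,0,0,0,0,0.001,0,0,0,0,0,0,0,0,0]

```text
clock: 9.55
position: [0.5136, 0.0635, 0.1513]
tcp_rot: [[-0.104, 0.995, 0.001], [0.995, 0.104, -0.0], [-0.0, 0.001, -1.0]]
force: [-0.6, -0.1, 0.7]
width: 0.0118
gripper_force: 61.4
```

```bash
python3 -c "
from h import *
go([.5127,.0638,.1515],Rt(5.94),10);print(manip.get_obs()['torque'])"
```

```text
at 9.55 [0.5136 0.0635 0.1513] yaw y 5.962621380697395 z [ 0.0007 -0.0001 -1.    ] F [-0.5646 -0.0624  0.7015] w 0.011785191242394933
shift/0.6 total [ 0.0006 -0.0015 -0.0003] per row [ 0.0001 -0.0001 -0.    ] turn/2 total [0.0003 0.0001 0.0002] per row [0. 0. 0.]
[-0.0016  0.2501 -0.0113]
```

Contact came at z 0.1513 where 0.1514 was expected. I'll press lightly, release and back off.

Emit:
send_rows:
  commands: [0,0,0.001,0,0,0,0,0,0.001,0,0,0,0,0,0,0,0,0]

```text
clock: 9.8
position: [0.5141, 0.0635, 0.1511]
tcp_rot: [[-0.104, 0.995, 0.002], [0.995, 0.104, -0.0], [-0.0, 0.002, -1.0]]
force: [-0.8, -0.0, 8.2]
width: 0.0118
gripper_force: 62.4
```

Emit:
send_rows:
  commands: [0,0,0,0,0,0,0,0,0,0,0,0,0,0,0,0,0,0,0,0,0,0,0,0,0,0,0,0,0,0,0,0,0,0,0,0]
  jaw: 0.5

```text
clock: 10.3
position: [0.5134, 0.0635, 0.1496]
tcp_rot: [[-0.104, 0.995, -0.0], [0.995, 0.104, 0.0], [0.0, -0.0, -1.0]]
force: [0.3, -0.3, -0.2]
width: 0.0427
gripper_force: 0.0
```

Emit:
send_rows:
  commands: [0,0,-0.01,0,0,0,0,0,-0.02,0,0,0,0,0,-0.04,0,0,0,0,0,-0.06,0,0,0,0,0,-0.06,0,0,0,0,0,-0.05,0,0,0,0,0.02,0,0,0,0,0,0.04,0,0,0,0,0,0.04,0,0,0,0,0,0.03,0,0,0,0,0,0,0,0,0,0]

```text
clock: 11.22
position: [0.5942, 0.0716, 0.294]
tcp_rot: [[-0.104, 0.995, 0.004], [0.995, 0.104, -0.0], [-0.0, 0.004, -1.0]]
force: [1.0, -0.9, -1.0]
width: 0.0425
gripper_force: 0.0
```

```bash
python3 -c "
from h import *
H=np.array([.5128,.063])+.080*np.array([.9946,.1034]);print('handle',H)
go([*H,.19],Rt(5.94),10);print(manip.get_obs()['torque'])
i=manip.snapshot('top');j=manip.snapshot('scene')
cv2.imwrite('pics/t3.png',i[:,:,::-1]);cv2.imwrite('pics/s3.png',j[:,:,::-1])
A=cv2.resize(i[150:250,255:365],(396,360));B=cv2.resize(j[120:230,265:375],(396,396),interpolation=cv2.INTER_CUBIC)
A=cv2.copyMakeBorder(A,0,36,0,0,0)
cv2.imwrite('pics/g3.png',np.clip(np.hstack([A,B])[:,:,::-1]*1.5,0,255).astype('uint8'))"
```

```text
handle [0.5924 0.0713]
at 11.2167 [0.5942 0.0716 0.294 ] yaw y 5.960752674500944 z [ 0.0036 -0.     -1.    ] F [ 0.9929 -0.9357 -1.0249] w 0.04252651276971725
shift/0.6 total [-0.0001 -0.0038  0.1733] per row [-0.     -0.0004  0.0173] turn/2 total [0.0018 0.0002 0.0002] per row [0.0002 0.     0.    ]
[ 0.0403 -0.0276  0.0259]
```

View pics/g3.png

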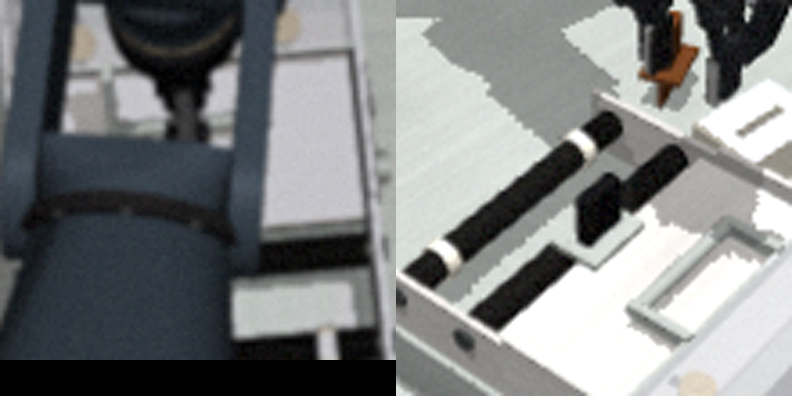

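The gauge is home in the gap with its flange flat (scene crop (600,235)), near the roller's middle, and the stand's slot is empty. Next, going down on the handle.

Emit:
send_rows:
  commands: [0,-0.003,0.02,0,0,0,0,0,0.04,0,0,0,0,0,0.045,0,0,0,0,0,0.045,0,0,0,0,0,0.04,0,0,0,0,0,0.03,0,0,0,0,0,0.02,0,0,0,0,0,0.01,0,0,0,0,0,0.004,0,0,0,0,0,0,0,0,0,0,0,0,0,0,0]

```text
clock: 12.23
position: [0.5895, 0.0714, 0.1423]
tcp_rot: [[-0.104, 0.995, 0.002], [0.995, 0.104, -0.0], [-0.0, 0.001, -1.0]]
force: [0.1, -1.1, 0.4]
width: 0.0428
gripper_force: 0.0
```

```bash
python3 -c "
from h import *
go([.5924,.0713,.141],Rt(5.94),1)"
```

```text
at 12.2333 [0.5895 0.0714 0.1423] yaw y 5.958107219337935 z [ 0.0015 -0.0001 -1.    ] F [ 0.0946 -1.105   0.4004] w 0.042783550208929225
shift/0.6 total [-0.0006  0.0048  0.0022] per row [-0.0006  0.0048  0.0022] turn/2 total [0.0007 0.0001 0.0002] per row [0.0007 0.0001 0.0002]
```

Emit:
send_rows:
  commands: [0,0.004,0.002,0,0,0,0,0,0,0,0,0,0,0,0,0,0,0]

```text
clock: 12.48
position: [0.5921, 0.0717, 0.1408]
tcp_rot: [[-0.104, 0.995, 0.001], [0.995, 0.104, -0.0], [-0.0, 0.001, -1.0]]
force: [0.1, -0.8, -0.3]
width: 0.0425
gripper_force: 0.0
```

Emit:
send_rows:
  commands: [0,0,0,0,0,0,0,0,0,0,0,0,0,0,0,0,0,0,0,0,0,0,0,0,0,0,0,0,0,0,0,0,0,0,0,0,0,0,0,0,0,0,0,0,0,0,0,0]
  jaw: 0

```text
clock: 13.15
position: [0.5915, 0.0717, 0.1401]
tcp_rot: [[-0.104, 0.995, -0.0], [0.995, 0.104, -0.0], [-0.0, -0.0, -1.0]]
force: [-0.2, -0.4, 0.3]
width: -0.0
gripper_force: 0.0
```

```bash
python3 - <<'E'
from h import *
go([.5924,.0713,.141],Rt(5.94),1);print(manip.get_obs()['gripper_force'],manip.get_obs()['torque'])
# arc plan in labeller x and z, tool tilts about its x by k*a
for k in (0,.5):
    p=None
    for a in range(0,61,5):
        r=np.radians(a);t=np.radians(k*a)
        b=np.array([200*(1-np.cos(r)),200*np.sin(r)])
        if p is not None: print(k,a,"dx,dz mm",b-p)
        p=b
E
```

```text
at 13.15 [0.5915 0.0717 0.1401] yaw y 5.960671010377279 z [-0.0001 -0.     -1.    ] F [-0.1737 -0.4243  0.3159] w -1.3835066734400944e-05
shift/0.6 total [-0.0008  0.0015 -0.0015] per row [-0.0008  0.0015 -0.0015] turn/2 total [-0.      0.      0.0002] per row [-0.      0.      0.0002]
0.0 [-0.014   0.0254  0.0187]
0 5 dx,dz mm [ 0.7611 17.4311]
0 10 dx,dz mm [ 2.2774 17.2985]
0 15 dx,dz mm [ 3.7764 17.0342]
0 20 dx,dz mm [ 5.2466 16.6402]
0 25 dx,dz mm [ 6.677  16.1196]
0 30 dx,dz mm [ 8.0565 15.4763]
0 35 dx,dz mm [ 9.3747 14.7153]
0 40 dx,dz mm [10.6215 13.8422]
0 45 dx,dz mm [11.7875 12.8638]
0 50 dx,dz mm [12.8638 11.7875]
0 55 dx,dz mm [13.8422 10.6215]
0 60 dx,dz mm [14.7153  9.3747]
0.5 5 dx,dz mm [ 0.7611 17.4311]
0.5 10 dx,dz mm [ 2.2774 17.2985]
0.5 15 dx,dz mm [ 3.7764 17.0342]
0.5 20 dx,dz mm [ 5.2466 16.6402]
0.5 25 dx,dz mm [ 6.677  16.1196]
0.5 30 dx,dz mm [ 8.0565 15.4763]
0.5 35 dx,dz mm [ 9.3747 14.7153]
0.5 40 dx,dz mm [10.6215 13.8422]
0.5 45 dx,dz mm [11.7875 12.8638]
0.5 50 dx,dz mm [12.8638 11.7875]
0.5 55 dx,dz mm [13.8422 10.6215]
0.5 60 dx,dz mm [14.7153  9.3747]
```

The jaw shut without the bar between the pads. I'm looking again before mending it.

```bash
python3 -c "
from h import *
i=manip.snapshot('top');j=manip.snapshot('scene')
cv2.imwrite('pics/t4.png',i[:,:,::-1]);cv2.imwrite('pics/s4.png',j[:,:,::-1])
q=proj('scene',[[.5915,.0717,.1401],[.5924,.0713,.155]]);print(q,(q-[315,140])*8)
B=cv2.resize(j[140:212,315:400],None,fx=8,fy=8,interpolation=cv2.INTER_CUBIC)
cv2.imwrite('pics/g4.png',np.clip(B[:,:,::-1]*1.6,0,255).astype('uint8'))"
```

```text
[[343.4163 196.2034]
 [343.7242 192.5334]] [[227.3301 449.6269]
 [229.7934 420.267 ]]
```

View pics/g4.png

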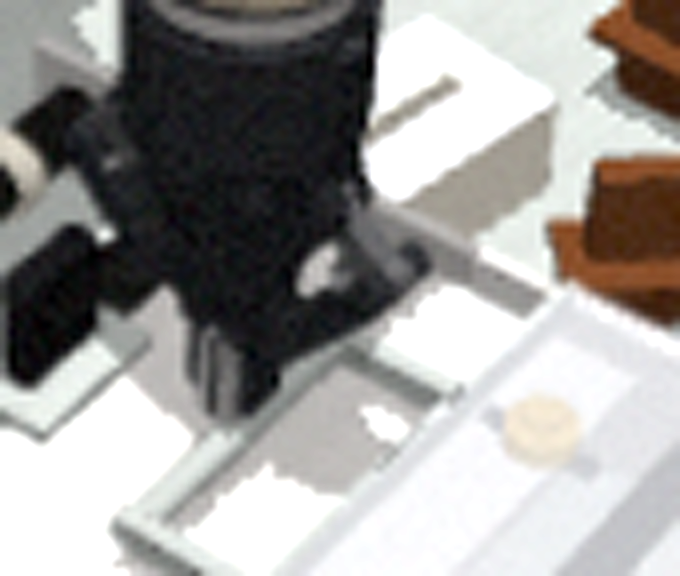

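```bash
python3 - <<'E'
from h import *
th=np.radians(5.94);ex=np.array([np.cos(th),np.sin(th),0]);ey=np.array([-ex[1],ex[0],0]);G=np.array([.5128,.063,.155])
xs=np.arange(.06,.13,.002);print((xs*1e3).astype(int))
for f in("scene0","s3","s4","top0"):
    im=cv2.imread(f"pics/{f}.png").astype(np.float32);n="top" if f[0]=="t" else "scene"
    for yl in(-.035,-.02,.02) if f!="top0" else (-.03,0,.03):
        q=proj(n,G+xs[:,None]*ex+yl*ey).astype(np.float32)
        v=cv2.remap(im,q[:,0].reshape(1,-1),q[:,1].reshape(1,-1),cv2.INTER_LINEAR)[0];print(f,yl,v.max(1).astype(int))
E
```

```text
[ 60  62  64  66  68  70  72  74  76  78  80  82  84  86  88  90  92  94
  96  98 100 102 104 106 108 110 112 114 116 118 120 122 124 126 128]
scene0 -0.035 [171 170 169 169 169 170 171 167 154 143 143 143 135 119 101 100 112 114
 122 146 166 172 171 171 170 171 172 173 173 172 171 172 171 164 152]
scene0 -0.02 [169 168 169 169 168 168 168 163 144 140 145 142 134 120 102  96 107 115
 123 150 169 172 172 172 171 171 173 174 173 172 172 173 170 162 152]
scene0 0.02 [169 167 167 167 167 167 169 165 153 143 142 142 135 121 102  95 110 112
 116 137 160 171 170 170 172 172 171 172 173 173 173 172 171 163 150]
s3 -0.035 [172 170 169 169 171 171 171 167 154 144 143 142 136 121 103 102 112 115
 124 148 168 174 172 171 171 173 174 174 173 173 173 172 171 164 151]
s3 -0.02 [170 169 169 170 169 169 168 163 144 140 145 143 135 121 102  96 106 114
 123 151 169 171 170 170 172 173 173 175 173 173 172 173 171 162 149]
s3 0.02 [170 169 168 167 167 168 170 166 154 143 143 144 136 121 102  96 111 112
 117 137 161 172 171 171 172 173 173 174 173 172 173 173 172 163 150]
s4 -0.035 [174 173 172 171 173 17
[... 179 characters left out ...]
38 124 104  97 109 117
 125 153 173 175 174 174 174 175 177 176 176 176 175 175 175 167 154]
s4 0.02 [ 58  65  61  53  36  23  20  16  13  19  30  54  81  89  85  93 110 114
 116 117 118 118 116 116 118 119 120 122 121 120 121 121 121 119 118]
top0 -0.03 [122 120 116 106  96  86  76  73  80  91 102 101  92  95 107 119 123 122
 120 121 122 122 121 120 119 120 121 120 109  98  84  65  71  88 104]
top0 0 [123 122 121 107  95  84  74  72  79  90 101  99  92  96 109 120 121 121
 121 123 120 120 121 120 120 121 122 120 109  96  82  66  73  89 104]
top0 0.03 [122 121 120 109  96  83  72  70  77  89 100 100  96  98 109 117 121 122
 122 122 121 119 119 120 120 120 120 120 112 100  86  69  77  93 109]
```

```bash
python3 - <<'E'
from h import *
th=np.radians(5.94);ex=np.array([np.cos(th),np.sin(th),0]);b=.0033*ex
def solve(t,s,px,nm):
    for z in(0,.01,.02,.03): print(nm,z,proj("scene",np.array(t)+s*ex+b+[0,0,z])[0],"seen",px)
solve([.5942,.0716,.294],-.023,(336.9,140.8),"front open")
solve([.5942,.0716,.294],.023,(353.6,148.6),"rear open")
solve([.5915,.0717,.1401],0,(344.4,192),"shut")
E
```

```text
front open 0 [339.4141 148.3819] seen (336.9, 140.8)
front open 0.01 [339.501  145.0827] seen (336.9, 140.8)
front open 0.02 [339.5892 141.7315] seen (336.9, 140.8)
front open 0.03 [339.6788 138.3272] seen (336.9, 140.8)
rear open 0 [355.1461 156.3772] seen (353.6, 148.6)
rear open 0.01 [355.362 153.068] seen (353.6, 148.6)
rear open 0.02 [355.5812 149.7053] seen (353.6, 148.6)
rear open 0.03 [355.8038 146.2878] seen (353.6, 148.6)
shut 0 [344.415  196.7752] seen (344.4, 192)
shut 0.01 [344.5301 194.1514] seen (344.4, 192)
shut 0.02 [344.6468 191.4898] seen (344.4, 192)
shut 0.03 [344.7651 188.7897] seen (344.4, 192)
```

The seen fingertips lie about 20 mm above the reported TCP in both the open and the shut view, so the jaws closed just over the bar. I'm raising, reopening, then feeling for the plate with the tips.

Emit:
send_rows:
  commands: [0,0,-0.02,0,0,0,0,0,-0.03,0,0,0,0,0,-0.02,0,0,0]

```text
clock: 13.5
position: [0.5918, 0.0717, 0.183]
tcp_rot: [[-0.104, 0.995, 0.0], [0.995, 0.104, -0.0], [-0.0, 0.0, -1.0]]
force: [0.6, -0.3, 0.0]
width: -0.0001
gripper_force: 0.0
```

Emit:
send_rows:
  commands: [0,0.002,0,0,0,0,0,0,0,0,0,0,0,0,0,0,0,0,0,0,0,0,0,0,0,0,0,0,0,0,0,0,0.02,0,0,0,0,0,0.025,0,0,0,0,0,0.015,0,0,0,0,0,0.008,0,0,0,0,0,0,0,0,0]
  jaw: 0.4

```text
clock: 14.33
position: [0.5916, 0.0718, 0.1396]
tcp_rot: [[-0.104, 0.995, -0.004], [0.995, 0.104, 0.0], [0.001, -0.004, -1.0]]
force: [-0.5, -0.2, -0.3]
width: 0.0339
gripper_force: 0.0
```

```bash
python3 -c "
from h import *
go([.593,.0715,.13],Rt(5.94),1)"
```

```text
at 14.3333 [0.5916 0.0718 0.1396] yaw y 5.953688455541995 z [-0.0036  0.0003 -1.    ] F [-0.4647 -0.176  -0.2988] w 0.03386051108234663
shift/0.6 total [-0.0008  0.0024  0.016 ] per row [-0.0008  0.0024  0.016 ] turn/2 total [-0.0018 -0.0003  0.0001] per row [-0.0018 -0.0003  0.0001]
```

Emit:
send_rows:
  commands: [0,0.001,0.004,0,0,0,0,0,0.004,0,0,0,0,0,0,0,0,0]

```text
clock: 14.58
position: [0.5935, 0.0719, 0.1366]
tcp_rot: [[-0.104, 0.995, 0.0], [0.995, 0.104, -0.0], [-0.0, 0.0, -1.0]]
force: [-0.1, -0.6, -0.8]
width: 0.0344
gripper_force: 0.0
```

Emit:
send_rows:
  commands: [0,0.001,0.004,0,0,0,0,0,0.003,0,0,0,0,0,0,0,0,0]

```text
clock: 14.83
position: [0.5938, 0.0719, 0.1322]
tcp_rot: [[-0.104, 0.995, -0.0], [0.995, 0.104, 0.0], [0.0, -0.0, -1.0]]
force: [-0.7, -0.1, -0.4]
width: 0.0344
gripper_force: 0.0
```

Emit:
send_rows:
  commands: [0,0,0.004,0,0,0,0,0,0.002,0,0,0,0,0,0,0,0,0]

```text
clock: 15.08
position: [0.5936, 0.0719, 0.1284]
tcp_rot: [[-0.104, 0.995, -0.001], [0.995, 0.104, 0.0], [0.0, -0.001, -1.0]]
force: [-0.3, -0.2, 0.5]
width: 0.0344
gripper_force: 0.0
```

Emit:
send_rows:
  commands: [0,0,0.004,0,0,0,0,0,0.002,0,0,0,0,0,0,0,0,0]

```text
clock: 15.33
position: [0.5936, 0.0719, 0.1247]
tcp_rot: [[-0.104, 0.995, -0.001], [0.995, 0.104, 0.0], [0.0, -0.001, -1.0]]
force: [-0.2, -0.7, -0.4]
width: 0.034
gripper_force: 0.0
```

Emit:
send_rows:
  commands: [0,0,0.003,0,0,0,0,0,0.002,0,0,0,0,0,0,0,0,0]

```text
clock: 15.58
position: [0.5937, 0.0719, 0.1218]
tcp_rot: [[-0.104, 0.995, -0.001], [0.995, 0.104, 0.0], [0.0, -0.001, -1.0]]
force: [-1.1, 0.5, -0.4]
width: 0.0342
gripper_force: 0.0
```

The open tips are still free with the TCP reading 13 mm below the plate, which confirms the offset. They should now be below the bar, so I'm closing here.

Emit:
send_rows:
  commands: [0,0,0,0,0,0,0,0,0,0,0,0,0,0,0,0,0,0,0,0,0,0,0,0,0,0,0,0,0,0,0,0,0,0,0,0,0,0,0,0,0,0]
  jaw: 0

```text
clock: 16.17
position: [0.5937, 0.0719, 0.1223]
tcp_rot: [[-0.104, 0.995, -0.0], [0.995, 0.104, -0.0], [-0.0, -0.0, -1.0]]
force: [-1.5, -0.1, 3.2]
width: 0.0095
gripper_force: 58.7
```

```bash
python3 -c "
from h import *
go([.593,.0715,.13],Rt(5.94),1);o=manip.get_obs();print(o['torque'],o['gripper_force'])
j=manip.snapshot('scene');cv2.imwrite('pics/s5.png',j[:,:,::-1])"
```

```text
at 16.1667 [0.5937 0.0719 0.1223] yaw y 5.959877280211791 z [-0.0004 -0.0001 -1.    ] F [-1.5039 -0.1129  3.1562] w 0.009467973876577468
shift/0.6 total [-0.0005 -0.0012 -0.0128] per row [-0.0005 -0.0012 -0.0128] turn/2 total [-0.0002  0.      0.0002] per row [-0.0002  0.      0.0002]
[-0.04    0.3117 -0.0357] 58.67200255393982
```

The bar is gripped (9.5 mm, 59 N). I'll raise it along the 200 mm arc with the tool kept vertical, 2.5 degrees per row.

Emit:
send_rows:
  commands: [0,0.0003,-0.0145,0,0,0,0,0.001,-0.0145,0,0,0,0,0.0016,-0.0144,0,0,0,0,0.0022,-0.0144,0,0,0,0,0.0028,-0.0143,0,0,0,0,0.0035,-0.0141,0,0,0,0,0,0,0,0,0]

```text
clock: 16.8
position: [0.6005, 0.0726, 0.1758]
tcp_rot: [[-0.104, 0.995, -0.0], [0.995, 0.104, -0.0], [-0.0, -0.0, -1.0]]
force: [-3.3, -0.7, -1.0]
width: 0.0097
gripper_force: 58.6
```

```bash
python3 -c "
from h import *
go([.5937+.0068*.9946,.0719+.0068*.1034,.1223+.0518],Rt(5.94),1);o=manip.get_obs();print(o['torque'],o['gripper_force'])"
```

```text
at 16.8 [0.6005 0.0726 0.1758] yaw y 5.974532252978803 z [-0.0001 -0.0003 -1.    ] F [-3.3449 -0.6562 -1.0334] w 0.009727226615890563
shift/0.6 total [-0.     -0.0001  0.0029] per row [-0.     -0.0001  0.0029] turn/2 total [-0.0001  0.0002  0.0003] per row [-0.0001  0.0002  0.0003]
[-0.1692  0.578  -0.0223] 58.59518587589264
```

Emit:
send_rows:
  commands: [0,0.0041,-0.014,0,0,0,0,0.0047,-0.0138,0,0,0,0,0.0053,-0.0136,0,0,0,0,0.0058,-0.0133,0,0,0,0,0.0064,-0.0131,0,0,0,0,0.007,-0.0128,0,0,0,0,0.0075,-0.0124,0,0,0,0,0.0081,-0.0121,0,0,0,0,0.0086,-0.0117,0,0,0,0,0.0091,-0.0113,0,0,0,0,0.0096,-0.0109,0,0,0,0,0.0101,-0.0105,0,0,0]

```text
clock: 17.8
position: [0.6494, 0.0777, 0.2655]
tcp_rot: [[-0.104, 0.995, -0.007], [0.995, 0.104, -0.001], [-0.0, -0.007, -1.0]]
force: [-10.2, -3.2, 5.4]
width: 0.0092
gripper_force: 58.7
```

```bash
python3 -c "
from h import *
go([.5937+.0586*.9946,.0719+.0586*.1034,.1223+.1414],Rt(5.94),1);o=manip.get_obs();print(o['torque'],o['gripper_force'])"
```

```text
at 17.8 [0.6494 0.0777 0.2655] yaw y 5.969333492729986 z [-0.0066 -0.0012 -1.    ] F [-10.2219  -3.1865   5.3786] w 0.009150297578778258
shift/0.6 total [0.0001 0.0043 0.0029] per row [0.0001 0.0043 0.0029] turn/2 total [-0.0033  0.0002  0.0003] per row [-0.0033  0.0002  0.0003]
[-0.442   2.13   -0.0297] 58.66525590419769
```

Emit:
send_rows:
  commands: [0,0.0105,-0.01,0,0,0,0,0.0109,-0.0096,0,0,0,0,0.0113,-0.0091,0,0,0,0,0.0117,-0.0086,0,0,0,0,0.012,-0.0081,0,0,0,0,0.0124,-0.0076,0,0,0,0,0,0,0,0,0,0,0,0,0,0,0,0,0,0,0,0,0]

```text
clock: 18.55
position: [0.6934, 0.0822, 0.3013]
tcp_rot: [[-0.104, 0.995, 0.004], [0.995, 0.104, -0.001], [-0.001, 0.004, -1.0]]
force: [-8.5, -1.1, 12.7]
width: 0.0084
gripper_force: 59.9
```

```bash
python3 -c "
from h import *
go([.5937+.1*.9946,.0719+.1*.1034,.1223+.1732],Rt(5.94),1);o=manip.get_obs();print(o['torque'],o['gripper_force'])
j=manip.snapshot('scene');cv2.imwrite('pics/s6.png',j[:,:,::-1])
B=cv2.resize(j[40:240,250:450],(600,600),interpolation=cv2.INTER_CUBIC)
cv2.imwrite('pics/g6.png',np.clip(B[:,:,::-1]*1.5,0,255).astype('uint8'))"
```

```text
at 18.55 [0.6934 0.0822 0.3013] yaw y 5.972096338256019 z [ 0.0039 -0.0008 -1.    ] F [-8.5449 -1.1431 12.6504] w 0.00838121722105897
shift/0.6 total [ 0.0001 -0.0003  0.0096] per row [ 0.0001 -0.0003  0.0096] turn/2 total [0.0019 0.0006 0.0003] per row [0.0019 0.0006 0.0003]
[-0.3265  1.7754  0.0375] 59.85194385051727
```

View pics/g6.png

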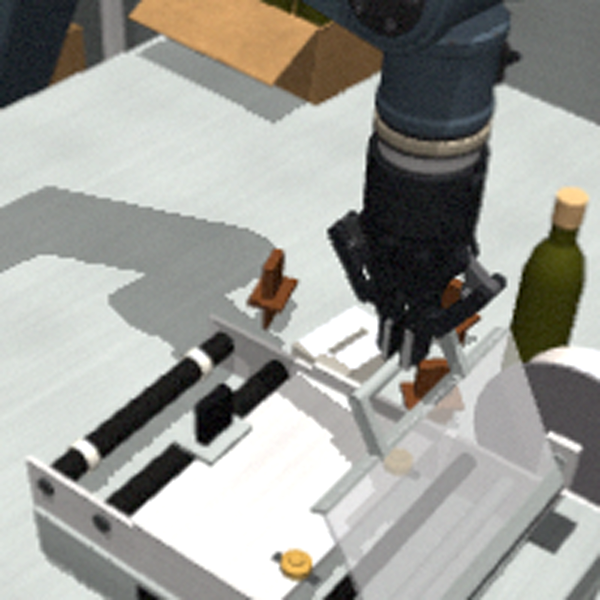

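The cover stands open in the gripper, with the bar at crop (400,370), the plate edge from (318,510) to (505,330), and the gauge still seated at (213,430). Next I'm measuring the angle from the plate's corners.

```bash
cat > ang.py <<'E'
from h import *
th=np.radians(5.94);ex=np.array([np.cos(th),np.sin(th),0]);ey=np.array([-ex[1],ex[0],0]);G=np.array([.5128,.063,0])
def ang(px,yl):
    o,d=ray("scene",px);s=((G+yl*ey-o)@ey)/(d@ey);P=o+s*d;x=(P-G)@ex-.0035;return np.degrees(np.arctan2(P[2]-.155,.280-x)),np.hypot(P[2]-.155,.280-x)
if __name__=="__main__":
    C=lambda X,Y:(250+X/3-.5+.17,40+Y/3-.5+.17)
    print("edge corners (r~.155)",ang(C(316,510),-.125),ang(C(503,330),.125))
    print("handle right end (r~.2)",ang(C(357,398),-.056))
    o=manip.get_obs();t=o['position'];x=(t-G)@ex
    for k in(.02,.0327,.04):print("if bar",k,"behind TCP: angle",np.degrees(np.arctan2(t[2]+k-.155,.28-x)),"r",np.hypot(t[2]+k-.155,.28-x))
E
python3 ang.py
```

```text
edge corners (r~.155) (np.float64(56.89046936532302), np.float64(0.15322888345889513)) (np.float64(57.537944782026244), np.float64(0.15076013031985858))
handle right end (r~.2) (np.float64(59.598126459745785), np.float64(0.20048934021847584))
if bar 0.02 behind TCP: angle 59.359696374566255 r 0.19321549627066945
if bar 0.0327 behind TCP: angle 61.17570123984517 r 0.20424495235717496
if bar 0.04 behind TCP: angle 62.1329462234623 r 0.21066990017674825
```

Emit:
send_rows:
  commands: [0,-0.001,-0.002,0,0,0,0,-0.001,-0.002,0,0,0,0,0,0,0,0,0,0,0,0,0,0,0,0,0,0,0,0,0,0,0,0,0,0,0,0,0,0,0,0,0,0,0,0,0,0,0]

```text
clock: 19.27
position: [0.6923, 0.0821, 0.3007]
tcp_rot: [[-0.104, 0.995, 0.002], [0.995, 0.104, -0.0], [-0.001, 0.002, -1.0]]
force: [-6.6, -1.0, 8.3]
width: 0.0087
gripper_force: 59.5
```

```bash
python3 ang.py | tail -3; python3 -c "
from h import *
o=manip.get_obs();print(o['position'],o['force'],o['torque'],o['width'],o['gripper_force'],o['joint_vel'])"
```

```text
if bar 0.02 behind TCP: angle 59.02438911699891 r 0.19329931234644554
if bar 0.0327 behind TCP: angle 60.85788154793025 r 0.2042927124611311
if bar 0.04 behind TCP: angle 61.82462967813013 r 0.21069862997906239
[0.6923 0.0821 0.3007] [-6.6239 -0.9977  8.2686] [-0.2833  1.2307 -0.0053] 0.00867719292507414 59.46844518184662 [ 0.0634  0.1265  0.0532  0.0214 -0.083  -0.0909]
```

Emit:
send_rows:
  commands: [0,-0.001,-0.002,0,0,0,0,-0.001,-0.002,0,0,0,0,0,0,0,0,0,0,0,0,0,0,0,0,0,0,0,0,0,0,0,0,0,0,0]

```text
clock: 19.77
position: [0.6911, 0.082, 0.3001]
tcp_rot: [[-0.104, 0.995, 0.0], [0.995, 0.104, -0.0], [-0.0, 0.0, -1.0]]
force: [-2.7, -1.7, 0.9]
width: 0.009
gripper_force: 59.1
```

Emit:
send_rows:
  commands: [0,0,0,0,0,0,0,0,0,0,0,0,0,0,0,0,0,0,0,0,0,0,0,0,0,0,0,0,0,0,0,0,0,0,0,0,0,0,0,0,0,0,0,0,0,0,0,0,0,0,0,0,0,0,0,0,0,0,0,0,0,0,0,0,0,0,0,0,0,0,0,0]

```text
clock: 20.77
position: [0.6909, 0.082, 0.3001]
tcp_rot: [[-0.104, 0.995, 0.0], [0.995, 0.104, -0.0], [-0.0, 0.0, -1.0]]
force: [-1.2, -1.0, 0.5]
width: 0.0091
gripper_force: 59.0
```

```bash
python3 - <<'E'
from ang import *
o=manip.get_obs();print(o['position'],o['force'],o['width'],o['gripper_force'])
t=o['position'];x=(t-G)@ex;print("angle from r=.2:",np.degrees(np.arccos((.28-x)/.2)))
j=manip.snapshot('scene');cv2.imwrite('pics/s7.png',j[:,:,::-1])
a=cv2.imread('pics/s6.png').astype(int);b=cv2.imread('pics/s7.png').astype(int)
d=np.abs(a-b).max(2)
print("cover region diff",(d[120:240,350:440]>25).sum())
# gauge: compare seated view before/after
c=cv2.imread('pics/s4.png').astype(int);s3=cv2.imread('pics/s3.png').astype(int)
print("gauge region diff vs after placing",(np.abs(s3-b).max(2)[160:195,305:335]>25).sum())
# cover plate silhouette, expected corner pixels by angle
for A in(56,58,60,62):
    r=np.radians(A);P=[G+(.28-.155*np.cos(r)+.0035)*ex+y*ey+[0,0,.155+.155*np.sin(r)] for y in(-.125,.125)]
    P.append(G+(.28-.2*np.cos(r)+.0035)*ex-.056*ey+[0,0,.155+.2*np.sin(r)])
    print(A,proj("scene",np.array(P)).ravel(),"seen (355.0,209.7) (417.3,149.7) (368.7,172.3)")
E
```

```text
[0.6909 0.082  0.3001] [-1.1767 -1.0481  0.4581] 0.009139996356075606 58.984293937683105
angle from r=.2: 59.70878949649772
cover region diff 371
gauge region diff vs after placing 25
56 [353.8438 208.9444 415.3308 148.2846 364.3836 172.686 ] seen (355.0,209.7) (417.3,149.7) (368.7,172.3)
58 [355.6926 209.0318 417.182  148.0968 366.7822 172.5631] seen (355.0,209.7) (417.3,149.7) (368.7,172.3)
60 [357.5957 209.1948 419.0747 147.9763 369.255  172.5374] seen (355.0,209.7) (417.3,149.7) (368.7,172.3)
62 [359.551  209.4344 421.0066 147.9244 371.7995 172.6107] seen (355.0,209.7) (417.3,149.7) (368.7,172.3)
```

The cover angle comes out at 58 to 60 degrees. Forces are near zero, nothing drifted over the last second, and the gauge's image has barely changed since it was placed. Handing in.

```bash
python3 -c "
from rig import manip
print(manip.close_job())"
```

```text
the job is handed in; nothing more can be done
None
```

The gap gauge is seated in the gap near the middle with its flange flat, and the job was handed in with the gripper holding the cover steady at about 60 degrees (measured 58 to 60); the first grasp at the handle missed and was redone.

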